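# Swap the hob's wrong knob for its own and hold it pressed

## Task

The gas hob wears the wrong control knob: swap the two knobs. Pull the black knob off the shaft and stand it upright on the blue board, then turn the white knob so that its flat-sided hole matches the D-shaped shaft, push it fully home, and press it down against the spring as far as it goes, as for lighting the burner. Finish while still holding the white knob pressed down, do not let it up again, and leave the mug, the salt shaker and the spice jar where they stand.

Things in the scene. Friction and masses are not known exactly. Their poses are not given: they have to be found in the camera images.
- hob: Low gas hob, 200 (x) x 280 (y) x 50 mm high, grey, steel top, fixed. Origin: centre of its underside. Burner at y +45 mm, its four black pan supports 75 mm above the worktop, out to 79 mm from its axis; control shaft upright at x 0, y -85 mm. A red dash on the top, 29 mm from the shaft along hob +x (away from the robot), shows where the shaft's flat and a fitted knob's pointer face.
- shaft_seat (a point): Top centre of the shaft's black collar (26 mm diameter), on which a fitted knob's underside rests; 58 mm above the worktop, moves with the shaft. z up, x towards the flat (= hob x). On it the brass D-shaft: 14 mm tall, 14 mm diameter, flat 3.5 mm from the axis on the +x side, top 3 mm chamfered by 1.5 mm. The shaft cannot turn.
- shaft (a joint): How far the shaft is pressed down, m: 0 up, 0.006 fully down at a hard stop. Spring: it starts to yield at 4 N and needs 8.8 N at the stop; it springs back when let go.
- white_knob: White hob knob, loose, 50 g, 40 mm tall, on the blue board, hole down, turned up to about 80 degrees either way from the shaft's direction. Origin: centre of underside, z up. Round skirt 42 mm diameter, 20 mm high; on it a straight grip bar along the knob's x, 38 mm long, 14 mm wide, 20 to 40 mm above the underside. Red pointer line on the bar's +x end. Hole: see the pointer's entry.
- white_pointer (a point): Top of the pointer end of the white knob's bar: x +19 mm, y 0, 40 mm above the underside. The D-shaped hole in the underside has its flat on this side (+x), 4.5 mm from the axis; it is 16 mm in diameter and 16 mm deep, 1 mm clearance all round, and slides on only if turned within about 9 degrees of the shaft.
- black_knob: Black knob with a white pointer line, loose, 50 g, the same shape, size, hole and axes as the white knob. At first it sits loosely on the shaft, its underside on the collar, pointer to the hob's +x; it lifts straight off (14 mm).
- blue_board: Thin blue chopping board, 190 (x) x 270 (y) x 9 mm, fixed to the worktop. Origin: centre of its underside. The white knob stands on its half with negative board y (y 0 to -85 mm, x within 30 mm of the middle); the other half is free. A wall cabinet hangs behind it, right of world y 0, from about world x 0.6 m back, 0.44 m above the worktop: keep the arm clear of it.
- mug_2: White mug, 83 x 115 x 94 mm, behind the hob; origin at the centre of its underside. Leave alone.
- mill_1: Small salt shaker with grey top, 44 mm diameter, 90 mm tall; origin at the centre of its underside. Leave alone.
- spice_jar_1: Small spice jar with dark cap, 44 mm diameter, 105 mm tall; origin at the centre of its underside. Leave alone.

How it is judged:
On the way, in this order (a step that is already met when the one before it is completed fails the run):
1. the black knob stands upright and released on the blue board (x of black_knob in the frame of blue_board between -0.09 and 0.09 m and y of black_knob in the frame of blue_board between -0.13 and 0.13 m and z of black_knob in the frame of blue_board between 0.005 and 0.014 m and angle between black_knob's own z axis and vertical below 0.15 rad and linear speed of black_knob below 0.02 m/s and contact force between black_knob and the arm below 0.1 N and contact force between black_knob and the fingers below 0.1 N), for 0.2 s.
2. the white knob is fully home on the shaft, its pointer on the side of the shaft's flat (horizontal distance between white_knob and shaft_seat below 0.003 m and z of white_knob in the frame of shaft_seat between -0.003 and 0.003 m and angle between white_knob's own z axis and vertical below 0.1 rad and angle between the x axis of white_knob and the x axis of shaft_seat, either way round below 0.4 rad and x of white_pointer in the frame of shaft_seat above 0.01 m), for 0.2 s.
At the end, for the whole second after the job is handed in: Black knob upright (0.15 rad), still, untouched, its centre on the board; white knob on the shaft within 3 mm of axis and collar, tilt under 0.1 rad, pointer to the flat within 0.4 rad; fingers on the white knob with over 2 N, the shaft held down over 4.5 of its 6 mm (all of step 1 and all of step 2 and value of joint shaft above 0.0045 m and contact force between the fingers and white_knob above 2 N and linear speed of white_knob below 0.02 m/s); the arm keeps its last pose, push and grip.
It fails at once if the white mug is moved by more than 20 mm (distance of mug_2 from where it was at the start of the episode above 0.02 m).
It fails at once if the salt shaker is moved by more than 20 mm (distance of mill_1 from where it was at the start of the episode above 0.02 m).
It fails at once if the spice jar is moved by more than 20 mm (distance of spice_jar_1 from where it was at the start of the episode above 0.02 m).
It also fails if it takes over 54 s, if anything falls off the work surface, if the arm or the gripper's body presses on something with over 40 N, if the wrist force passes 120 N, or if a joint passes its speed limit or range.

## Robot

A 6-joint arm with a two-finger parallel gripper is mounted at the origin on a cart in front of the work surface, level with it; the furniture and walls round the work are solid. World frame = base frame: x ahead of the robot, y to its left, z up, the work surface at z = 0. Lengths are in m, angles in rad, forces in N, time in s.
With the tool pointing down it reaches from about 0.325 to 0.775 m from the base axis. Payload 9.3 kg.
Tool frame: the origin (TCP) lies at the very end of the fingers, on their centre line; the grasp point (between the pads) lies bot.grip_point_offset behind it (bot.grip_point_offset is the distance from the TCP to the grasp point, in m); z points along the fingers, y is the line along which they close (so a half turn about z gives the same grasp; the last joint's range is limited). The gripper opens to 85 mm and grips with 20 to 120 N. Pads are 22 mm wide; open, the fingers measure 114 mm over their backs; the gripper's body (76 mm by 85 mm) begins 54 mm behind the grasp point. The pads swing forward as they close: fully open they stand 13 mm farther back than shut.
Start: joints at [-1.327, 0.259, 0.021, 1.334, 0, 1.418], TCP at [0.213, -0.507, 0.231] pointing down, gripper open.
Joint ranges: [-3.04, 3.04], [-0.91, 1.82], [-1.04, 1.36], [-1.92, 1.95], [-1.52, 1.45], [-3.14, 3.14]. Speed limits (rad/s): [2.22, 2.22, 2.79, 3.14, 3.14, 3.14].

## Interface

Orientations are given as a unit quaternion [w, x, y, z].
In Python, from workcell import bot gives the robot as it stands.
- The arm moves only by the tool jog_arm, called after "Call:" as name(argument=value, ...) on one line, values as JSON. Schema: {"type":"object","properties":{"ticks":{"type":"object","properties":{"jaw":{"type":"array","items":{"type":"number"},"minItems":1,"maxItems":8},"dx":{"type":"array","items":{"type":"number"},"minItems":1,"maxItems":8},"dy":{"type":"array","items":{"type":"number"},"minItems":1,"maxItems":8},"dz":{"type":"array","items":{"type":"number"},"minItems":1,"maxItems":8},"rx":{"type":"array","items":{"type":"number"},"minItems":1,"maxItems":8},"ry":{"type":"array","items":{"type":"number"},"minItems":1,"maxItems":8},"rz":{"type":"array","items":{"type":"number"},"minItems":1,"maxItems":8}},"additionalProperties":false,"required":["jaw","dx","dy","dz","rx","ry","rz"]},"grip_force":{"type":"number"},"only":{"type":"string"},"quiet":{"type":"boolean"},"lines":{"type":"string"}},"required":["ticks"],"additionalProperties":false}. ticks is an object with one list for each field, all of the same length, 1 to 8, a row being the entries at one place: jaw (the finger opening in m), dx, dy, dz (the shift in m), rx, ry, rz (a rotation vector in rad); each row is the pose to reach, as a shift and turn from the pose commanded when the call began, along the tool's axes at that moment; what a row does not reach only later rows make up. A row lasts 1/8 s, in which the tool goes at most 0.0625 m and 0.188 rad, less where a joint would pass 70% of its speed; a pose out of reach is approached as far as the arm can. The fingers move at their own pace and stop on an object; grip_force is the grip in N (left out, the last holds). Time passes only in rows, so rows that do not move let the fingers close. The tool returns the time, the measured TCP pose, the force, the opening and the grip force at its end. only (a regular expression) keeps the lines of the reply that match it, lines (a string "A,B") keeps lines A to B, and quiet returns only ok. Input that does not fit is refused with a message, and nothing moves.
- bot.get_state(): the state, without advancing time (a new reading comes with each control period).
- bot.camera(name): name is "scene" or "top" or "wrist"; returns the picture (420x560x3 uint8, blue, green, red); there is no depth.
- bot.calibration(name): a dict with "fx", "fy", "cx", "cy" (pixels), "k1" (the pictures are not rectified: a ray, as slopes to the right and down, at radius r is drawn at 1 + k1 r^2 times it, then the intrinsics apply), "camera_from_world" (4x4, takes a point from world to camera coordinates). Camera axes: x right, y up, looking along -z (the intrinsics and any distortion apply to the point x, -y, -z); pixel columns grow to the right and rows downward; lengths in m; the calibration is good to about 2 mm. A picture is of the moment at which its call begins: read the wrist's pose just before it. calibration takes no time and is no camera call; for the wrist camera it gives the pose at the moment of the call.
- bot.close_job(): hands the job in; it is judged then, once.
The state is a dict: "t": time; "q": joint angles; "dq": joint speeds; "joint_torque": joint torques, N m; "tcp_pos": TCP position; "orientation": TCP orientation; "wrist_force": force on the tool from outside, world axes, zero at the start; "torque": the same for the moment, N m; "opening": finger opening in m; "grasp_force": force on a finger pad.
Only numpy, scipy, OpenCV 4.12 (cv2) and the standard library are available. Lean on these libraries where they do the work, as an engineer would, in place of code of your own. Each camera call takes 0.05 s, during which the arm holds its last target. There are 200 camera calls.

## Working session

There is one attempt and no reset: what is moved stays moved. The work goes in short steps, Python scripts to look and compute and a tool call to move; the robot and the scene stay as the last step left them, time stands still between calls to the robot, and variables do not carry over. Pictures are saved under pics/ and viewed, at most 10 in all, crops included, and the job is handed in when it is done.

```bash
ls; mkdir -p pics; cat > h.py <<'E'
import numpy as np, cv2
from workcell import bot
def px2w(cal,u,v,z):
    K=np.array([[cal['fx'],0,cal['cx']],[0,cal['fy'],cal['cy']],[0,0,1.]])
    p=cv2.undistortPoints(np.array([[[u,v]]],float),K,np.array([cal['k1'],0,0,0.]),criteria=(3,50,1e-10)) if 0 else None
    xd,yd=(u-cal['cx'])/cal['fx'],(v-cal['cy'])/cal['fy']
    x,y=xd,yd
    for _ in range(50):
        s=1+cal['k1']*(x*x+y*y); x,y=xd/s,yd/s
    T=np.linalg.inv(np.array(cal['camera_from_world']))
    d=T[:3,:3]@np.array([x,-y,-1.]); o=T[:3,3]
    return o+d*(z-o[2])/d[2]
def w2px(cal,p):
    c=np.array(cal['camera_from_world'])@np.append(p,1); x,y=c[0]/-c[2],-c[1]/-c[2]
    s=1+cal['k1']*(x*x+y*y); return cal['cx']+cal['fx']*x*s, cal['cy']+cal['fy']*y*s
E
python3 - <<'E'
from h import *
for n in ('top','scene'):
    cv2.imwrite(f'pics/{n}0.png',bot.camera(n)); c=bot.calibration(n); print(n,c)
s=bot.get_state();print(s['t'],s['tcp_pos'],s['orientation'],bot.grip_point_offset,s['opening'])
E
```

```text
pics
workcell.py
top {'fx': 430.2774631898072, 'fy': 430.2774631898072, 'cx': 276.5810861594538, 'cy': 208.10437351621306, 'k1': -0.07630382396603075, 'camera_from_world': array([[ 0.01003435, -0.999949  , -0.00114155, -0.10724435],
       [ 0.9866598 ,  0.00971548,  0.16250556, -0.59550781],
       [-0.16248618, -0.00275696,  0.98670697, -0.90735743],
       [ 0.        ,  0.        ,  0.        ,  1.        ]])}
scene {'fx': 422.5897253743998, 'fy': 422.5897253743998, 'cx': 282.4721893830126, 'cy': 211.79536055657323, 'k1': -0.024470526054947962, 'camera_from_world': array([[-0.79286769, -0.60927073, -0.0122478 ,  0.4393923 ],
       [ 0.32484356, -0.43956555,  0.83741196, -0.29589726],
       [-0.51559431,  0.65997827,  0.54643499, -0.83299031],
       [ 0.        ,  0.        ,  0.        ,  1.        ]])}
0.1 [ 0.21249864 -0.5070367   0.23073767] [-5.76613369e-04  9.80381482e-01  1.97108642e-01 -2.16726907e-05] 0.0187 0.08559342593915853
```

View pics/top0.png

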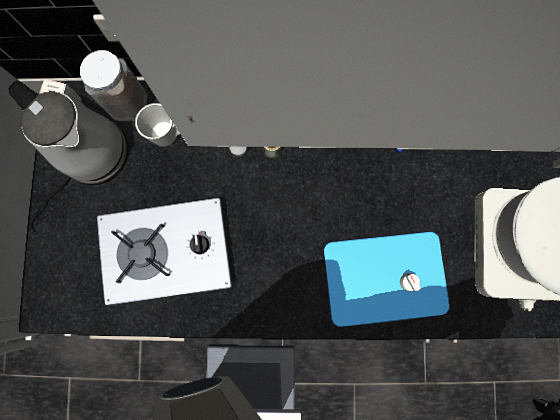

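View pics/scene0.png

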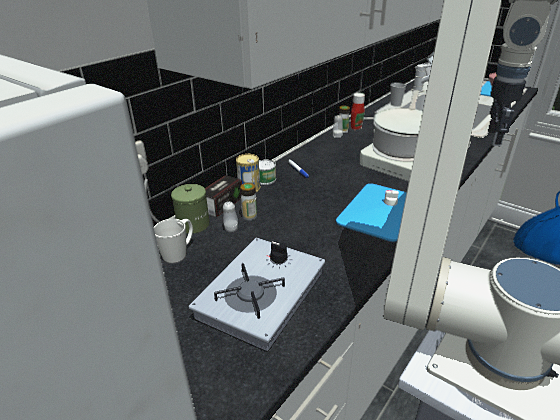

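The top view shows the hob (corners about (98,216), (219,199), (230,287), (106,304)) with the black knob near (200,243). The white knob is near (411,282) on the board, whose corners are about (325,243), (438,233), (449,313) and (333,326). Next I enlarge both knobs.

```bash
python3 - <<'E'
from h import *
im=cv2.imread('pics/top0.png')
a=cv2.resize(im[218:268,175:225],(400,400),interpolation=cv2.INTER_CUBIC)
b=cv2.resize(im[257:307,386:436],(400,400),interpolation=cv2.INTER_CUBIC)
cv2.imwrite('pics/crop1.png',np.hstack([a,b]))
c=bot.calibration('top')
for n,z,P in(('hob',.05,[(98,216),(219,199),(230,287),(106,304)]),('board',.009,[(325,243),(438,233),(449,313),(333,326)]),('bk',.098,[(200,243)]),('wk',.049,[(411,282)])):
    W=[px2w(c,*p,z)[:2] for p in P];print(n,np.round(W,4).tolist(),np.mean(W,0))
E
```

```text
hob [[0.5744, 0.2991], [0.6156, 0.0273], [0.4225, -0.0024], [0.3813, 0.2676]] [0.49846546 0.14789449]
board [[0.5233, -0.2128], [0.5483, -0.476], [0.3664, -0.4937], [0.3379, -0.2297]] [ 0.44394331 -0.35304843]
bk [[0.5131, 0.0574]] [0.51313669 0.05741402]
wk [[0.4361, -0.396]] [ 0.4361085  -0.39599424]
```

View pics/crop1.png

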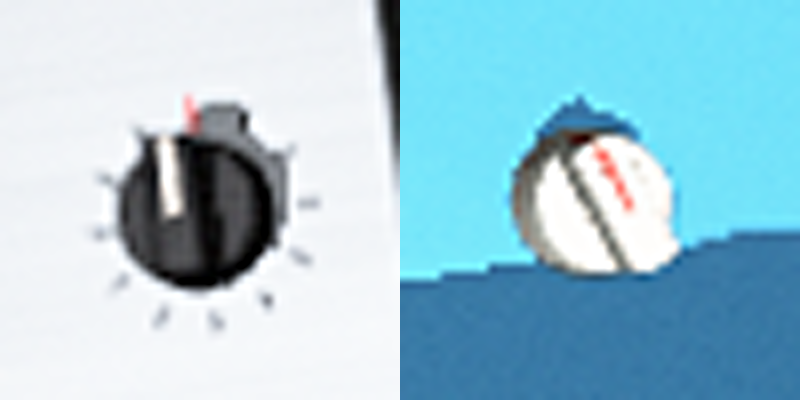

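The black knob's bar lies along the hob's x axis. The white knob's pointer faces up and left in the image, a yaw of roughly +28°. Next: the wrist camera geometry, and a helper that converts world targets into tool-axis deltas.

```bash
cat >> h.py <<'E'
from scipy.spatial.transform import Rotation as R
def pose():
    s=bot.get_state(); q=s['orientation']; return np.array(s['tcp_pos']),R.from_quat([q[1],q[2],q[3],q[0]])
def delta(p,yaw):
    "tool-axis shift and rz to TCP at p, tool down with tool x at yaw (deg)"
    p0,r=pose(); y=np.radians(yaw); t=R.from_matrix(np.array([[np.cos(y),np.sin(y),0],[np.sin(y),-np.cos(y),0],[0,0,-1.]]))
    return np.round(r.inv().apply(np.array(p)-p0),4),np.round((r.inv()*t).as_rotvec(),4)
E
python3 - <<'E'
from h import *
p,r=pose(); c=bot.calibration('wrist'); T=np.linalg.inv(np.array(c['camera_from_world']))
print('cam in tool',r.inv().apply(T[:3,3]-p),'look',r.inv().apply(-T[:3,2]),'up',r.inv().apply(T[:3,1]),c['fx'],c['k1'])
t=bot.calibration('top')
def crop(u,v,x0,y0): return x0+u/8,y0+v/8
w=[px2w(t,*crop(u,v,386,257),.049)[:2] for u,v in((198,150),(230,210))]; d=w[0]-w[1]; print('white line',w,np.degrees(np.arctan2(d[1],d[0])))
w=[px2w(t,*crop(u,v,175,218),.098)[:2] for u,v in((163,140),(178,213))]; d=w[0]-w[1]; print('black line',w,np.degrees(np.arctan2(d[1],d[0])))
print(delta([.48,.06,.25],-171.2))
E
```

```text
cam in tool [ 0.06522297  0.00060131 -0.1442721 ] look [-2.60108984e-01  7.77230898e-04  9.65578952e-01] up [ 9.65579205e-01 -1.42928477e-04  2.60109167e-01] 306.92220976174065 0.012159569356277823
white line [array([ 0.44962562, -0.39588461]), array([ 0.4334224 , -0.40420608])] 27.183621827197857
black line [array([0.52870696, 0.0677136 ]), array([0.50967799, 0.06304807])] 13.776037534719768
(array([ 0.4659, -0.4196, -0.0187]), array([ 1.0000e-04, -1.7000e-03, -2.8984e+00]))
```

Call:
jog_arm(ticks={"jaw":[0.05,0.05,0.05,0.05,0.05,0.05,0.05,0.05],"dx":[0.06,0.11,0.16,0.21,0.26,0.31,0.35,0.4],"dy":[-0.05,-0.09,-0.13,-0.17,-0.21,-0.25,-0.29,-0.33],"dz":[0,0,0,0,0,0,0,0],"rx":[0,0,0,0,0,0,0,0],"ry":[0,0,0,0,0,0,0,0],"rz":[-0.18,-0.36,-0.54,-0.72,-0.9,-1.08,-1.26,-1.44]})

```text
t: 1.1
tcp_pos: [0.4456, -0.0628, 0.2313]
orientation: [0.0, 0.605, 0.796, 0.0]
wrist_force: [0.2, -1.1, 0.5]
opening: 0.05
grasp_force: 0.0
```

```bash
python3 -c "
from h import *
print(delta([.5105,.0643,.20],-171.2))"
```

```text
(array([0.105 , 0.0966, 0.0313]), array([-0.0000e+00,  2.0000e-04, -1.4525e+00]))
```

Call:
jog_arm(ticks={"jaw":[0.05,0.05,0.05,0.05,0.05,0.05,0.05,0.05],"dx":[0.02,0.04,0.06,0.08,0.105,0.105,0.105,0.105],"dy":[0.02,0.04,0.06,0.08,0.096,0.096,0.096,0.096],"dz":[0,0.01,0.02,0.03,0.031,0.031,0.031,0.031],"rx":[0,0,0,0,0,0,0,0],"ry":[0,0,0,0,0,0,0,0],"rz":[-0.18,-0.36,-0.54,-0.72,-0.9,-1.08,-1.26,-1.43]})

```text
t: 2.1
tcp_pos: [0.5101, 0.0618, 0.1999]
orientation: [-0.0, -0.066, 0.998, 0.0]
wrist_force: [-0.3, -0.3, 0.0]
opening: 0.0502
grasp_force: 0.0
```

Call:
jog_arm(ticks={"jaw":[0.05,0.05],"dx":[0,0],"dy":[0,0],"dz":[0,0],"rx":[0,0],"ry":[0,0],"rz":[0,0]})

```text
t: 2.35
tcp_pos: [0.5102, 0.0616, 0.2001]
orientation: [-0.0, -0.061, 0.998, 0.0]
wrist_force: [0.1, -0.0, 0.6]
opening: 0.0499
grasp_force: 0.0
```

```bash
python3 - <<'E'
from h import *
print(delta([.5105,.0643,.20],-171.2))
c=bot.calibration('wrist'); im=bot.camera('wrist'); np.save('pics/w1cal.npy',c,allow_pickle=True)
cv2.imwrite('pics/w1.png',im)
for p in ([.5105,.0643,.098],):print(w2px(c,p))
E
```

```text
(array([-0.0006,  0.0026,  0.0001]), array([ 0.0001, -0.0003, -0.0322]))
(np.float64(283.4576030341854), np.float64(206.34702300957161))
```

View pics/w1.png

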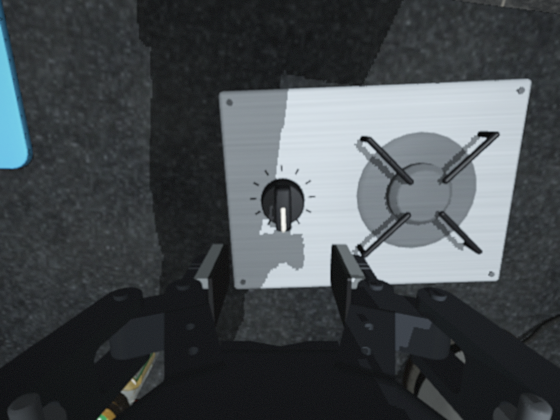

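The wrist view shows the black knob at about (283,203), with its pointer line down to (283,231), at the predicted pixel. I enlarge it to measure.

```bash
python3 - <<'E'
from h import *
im=cv2.imread('pics/w1.png'); 
cr=cv2.resize(im[155:245,235:335],(800,720),interpolation=cv2.INTER_CUBIC)[:600]
g=cv2.convertScaleAbs(cr,alpha=1.6,beta=20); cv2.imwrite('pics/w1c.png',g)
c=np.load('pics/w1cal.npy',allow_pickle=True).item()
for n,z,P in(('hobedge',.05,[(220,93),(530,80),(499,281),(233,289)]),('line',.098,[(283,208),(283.5,231)])):
    print(n,[np.round(px2w(c,*p,z)[:2],4).tolist() for p in P])
E
```

```text
hobedge [[0.4253, -0.0035], [0.3817, 0.2688], [0.5769, 0.3029], [0.6211, 0.0243]]
line [[0.512, 0.0641], [0.5321, 0.0671]]
```

View pics/w1c.png

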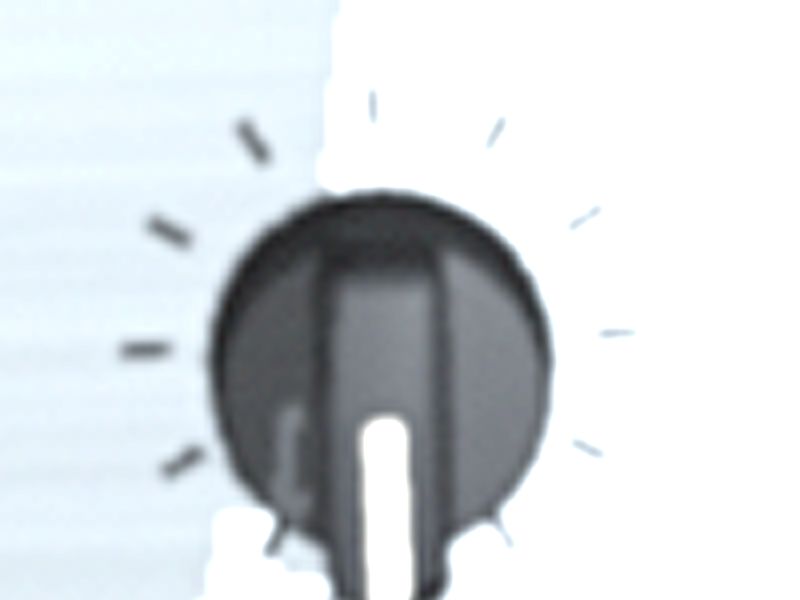

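```bash
python3 - <<'E'
from h import *
c=np.load('pics/w1cal.npy',allow_pickle=True).item()
a=px2w(c,282.9,188.8,.098);b=px2w(c,283.7,231.3,.098); d=b-a; print(a,b,np.hypot(*d[:2]),np.degrees(np.arctan2(d[1],d[0])),(a+b)/2)
l=px2w(c,235+14.5/.8*1,155+349/8,.05)
l=px2w(c,235+145/8,155+349/8,.05);r=px2w(c,235+617/8,155+333/8,.05);d=r-l
print('ticks',(l+r)/2,np.hypot(*d[:2]),np.degrees(np.arctan2(-d[0],d[1])))
H=np.array([[0.4253,-0.0035],[0.3817,0.2688],[0.5769,0.3029],[0.6211,0.0243]]).mean(0); y=np.radians(8.9)
print('hob',H,H+.085*np.array([np.sin(y),-np.cos(y)]))
print(delta([.5125,.0645,.12],-171.1))
E
```

```text
[0.49576395 0.06198201 0.098     ] [0.53232011 0.06725773 0.098     ] 0.03693489533017448 8.212125590295987 [0.51404203 0.06461987 0.098     ]
ticks [0.51469184 0.06459658 0.05      ] 0.058247200708093944 8.978429267464175
hob [0.50125  0.148125] [0.51440038 0.06414841]
(array([-0.0026,  0.0026,  0.0802]), array([-0.    , -0.0002, -0.0333]))
```

Bar, tick ring and hob corners all put the shaft at about (0.514, 0.0645) with a yaw of about 9°. Descend and grip.

Call:
jog_arm(ticks={"jaw":[0.05,0.05,0.05,0.05,0.05,0.0,0.0,0.0],"dx":[-0.004,-0.004,-0.004,-0.004,-0.004,-0.004,-0.004,-0.004],"dy":[0.0027,0.0027,0.0027,0.0027,0.0027,0.0027,0.0027,0.0027],"dz":[0.04,0.08,0.11,0.118,0.118,0.118,0.118,0.118],"rx":[0,0,0,0,0,0,0,0],"ry":[0,0,0,0,0,0,0,0],"rz":[-0.033,-0.033,-0.033,-0.033,-0.033,-0.033,-0.033,-0.033]}, grip_force=40)

```text
t: 3.4
tcp_pos: [0.5145, 0.0648, 0.0832]
orientation: [0.001, -0.079, 0.997, -0.0]
wrist_force: [0.9, 0.3, 3.2]
opening: 0.0125
grasp_force: 43.8
```

Call:
jog_arm(ticks={"jaw":[0,0,0],"dx":[0,0,0],"dy":[0,0,0],"dz":[0,0,0],"rx":[0,0,0],"ry":[0,0,0],"rz":[0,0,0]})

```text
t: 3.78
tcp_pos: [0.5144, 0.0648, 0.0826]
orientation: [0.001, -0.079, 0.997, -0.0]
wrist_force: [2.4, 0.3, 4.0]
opening: 0.0127
grasp_force: 43.9
```

```bash
python3 -c "
from h import *
print(delta([.514,.0645,.08],-171.1))"
```

```text
(array([ 0.0005, -0.0002,  0.0026]), array([-0.0002,  0.0011,  0.0028]))
```

Call:
jog_arm(ticks={"jaw":[0,0,0,0],"dx":[0,0,0,0],"dy":[0,0,0,0],"dz":[-0.01,-0.04,-0.09,-0.09],"rx":[0,0,0,0],"ry":[0,0,0,0],"rz":[0,0,0,0]})

```text
t: 4.28
tcp_pos: [0.515, 0.0648, 0.1758]
orientation: [0.002, -0.079, 0.997, -0.0]
wrist_force: [0.2, 0.8, -0.3]
opening: 0.0127
grasp_force: 43.4
```

```bash
python3 - <<'E'
from h import *
print(delta([.437,-.27,.17],-171.1),bot.get_state()['opening'])
c=bot.calibration('wrist'); p,r=pose(); im=bot.camera('wrist'); np.save('pics/w2.npy',dict(c=c,p=p,r=r.as_quat()),allow_pickle=True)
cv2.imwrite('pics/w2.png',im)
u,v=map(int,w2px(c,p)); print(u,v)
cv2.imwrite('pics/w2c.png',cv2.resize(im[v-60:v+40,u-65:u+65],None,fx=6,fy=6,interpolation=cv2.INTER_CUBIC))
E
```

```text
(array([ 0.1299, -0.3183,  0.0055]), array([-0.001 ,  0.0049,  0.003 ])) 0.01270421482480479
280 257
```

View pics/w2c.png

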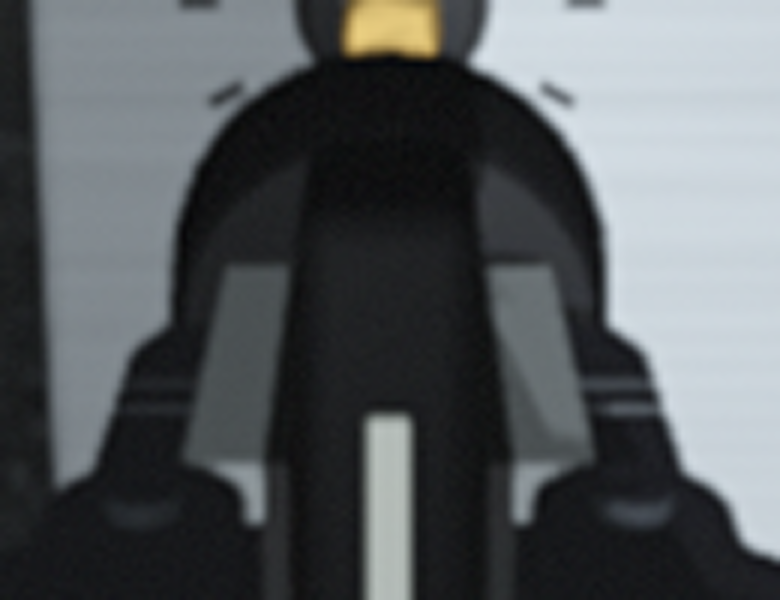

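The black knob is held centred (skirt columns 172–605) and the bare brass shaft shows behind it. Carry it to the board.

Call:
jog_arm(ticks={"jaw":[0,0,0,0,0,0,0,0],"dx":[0.02,0.04,0.06,0.08,0.1,0.12,0.13,0.13],"dy":[-0.05,-0.1,-0.15,-0.2,-0.25,-0.3,-0.318,-0.318],"dz":[0,0,0,0,0,0,0.02,0.06],"rx":[0,0,0,0,0,0,0,0],"ry":[0,0,0,0,0,0,0,0],"rz":[0,0,0,0,0,0,0,0]})

```text
t: 5.32
tcp_pos: [0.4349, -0.2714, 0.1113]
orientation: [0.0, -0.078, 0.997, -0.0]
wrist_force: [0.4, -0.6, -1.2]
opening: 0.013
grasp_force: 43.4
```

Call:
jog_arm(ticks={"jaw":[0,0,0,0],"dx":[0,0,0,0],"dy":[0,0,0,0],"dz":[0.04,0.07,0.077,0.077],"rx":[0,0,0,0],"ry":[0,0,0,0],"rz":[0,0,0,0]})

```text
t: 5.82
tcp_pos: [0.4347, -0.2689, 0.035]
orientation: [-0.001, -0.079, 0.997, 0.001]
wrist_force: [0.9, -0.1, -0.4]
opening: 0.0129
grasp_force: 43.4
```

Call:
jog_arm(ticks={"jaw":[0,0],"dx":[0,0],"dy":[0,0],"dz":[0.001,0.001],"rx":[0,0],"ry":[0,0],"rz":[0,0]})

```text
t: 6.08
tcp_pos: [0.4352, -0.2693, 0.0345]
orientation: [-0.0, -0.079, 0.997, 0.0]
wrist_force: [-2.7, 1.0, 5.0]
opening: 0.013
grasp_force: 44.1
```

Call:
jog_arm(ticks={"jaw":[0,0],"dx":[0,0],"dy":[0,0],"dz":[0.001,0.001],"rx":[0,0],"ry":[0,0],"rz":[0,0]})

```text
t: 6.32
tcp_pos: [0.4352, -0.2692, 0.0344]
orientation: [-0.0, -0.079, 0.997, 0.0]
wrist_force: [-4.7, 3.8, 17.0]
opening: 0.0127
grasp_force: 45.7
```

Call:
jog_arm(ticks={"jaw":[0,0.04,0.04,0.04,0.05,0.05,0.05,0.05],"dx":[0,0,0,0,0,0,0,0],"dy":[0,0,0,0,0,0,0,0],"dz":[-0.0015,-0.0015,-0.0015,-0.0015,-0.02,-0.06,-0.11,-0.11],"rx":[0,0,0,0,0,0,0,0],"ry":[0,0,0,0,0,0,0,0],"rz":[0,0,0,0,0,0,0,0]})

```text
t: 7.32
tcp_pos: [0.4371, -0.2709, 0.1467]
orientation: [0.002, -0.079, 0.997, -0.002]
wrist_force: [-0.4, -0.0, 0.1]
opening: 0.05
grasp_force: 0.0
```

```bash
python3 -c "
from h import *
print(delta([.433,-.4045,.15],-152.8))"
```

```text
(array([ 0.0251, -0.1313, -0.0028]), array([-0.0055,  0.0033, -0.3164]))
```

Call:
jog_arm(ticks={"jaw":[0.05,0.05,0.05,0.05,0.05],"dx":[0.01,0.02,0.025,0.025,0.025],"dy":[-0.05,-0.1,-0.131,-0.131,-0.131],"dz":[0,0,0,0,0],"rx":[0,0,0,0,0],"ry":[0,0,0,0,0],"rz":[-0.15,-0.316,-0.316,-0.316,-0.316]})

```text
t: 7.95
tcp_pos: [0.4312, -0.4022, 0.1423]
orientation: [-0.0, -0.235, 0.972, 0.001]
wrist_force: [-0.1, 0.8, 0.6]
opening: 0.0502
grasp_force: 0.0
```

```bash
python3 - <<'E'
from h import *
c=bot.calibration('wrist'); p,r=pose(); im=bot.camera('wrist'); np.save('pics/w3.npy',dict(c=c,p=p,r=r.as_quat()),allow_pickle=True)
u,v=map(int,w2px(c,[.433,-.4045,.049])); print(u,v,p)
full=im.copy(); cv2.imwrite('pics/w3.png',im)
a=cv2.resize(im[v-45:v+45,u-50:u+50],None,fx=6,fy=6,interpolation=cv2.INTER_CUBIC)
b=cv2.resize(im[:,180:560],(200,221)); t=bot.camera('top'); d=cv2.resize(t[225:335,320:455],(200,163))
z=np.zeros((540,200,3),np.uint8); z[:221]=b; z[230:393]=d
cv2.imwrite('pics/w3c.png',np.hstack([a,z]))
E
```

```text
276 209 [ 0.43123061 -0.40221438  0.14231995]
```

View pics/w3c.png

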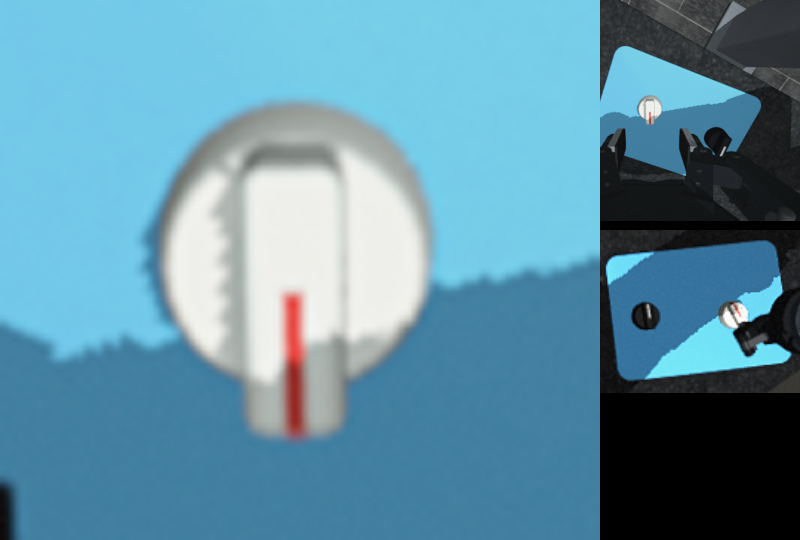

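The black knob stands on the board. The white bar runs from (293,163) to (295,437) in the crop, parallel to the tool's x axis to within about 1°.

```bash
python3 - <<'E'
from h import *
D=np.load('pics/w3.npy',allow_pickle=True).item(); c=D['c']
f=lambda x,y:px2w(c,226+x/6,164+y/6,.049)
a,b,l=f(293,163),f(295,437),f(292.5,293); d=b-a; yaw=np.degrees(np.arctan2(d[1],d[0])); m=(a+b)/2
print(a,b,np.hypot(*d[:2]),yaw,m,'lineinner->mid',np.linalg.norm(b-l))
print(delta([*m[:2],.035],yaw-180))
E
```

```text
[ 0.42016912 -0.41245176  0.049     ] [ 0.45438567 -0.39474122  0.049     ] 0.0385283718210612 27.366144955163822 [ 0.4372774  -0.40359649  0.049     ] lineinner->mid 0.020640419423350063
(array([-0.0043, -0.0042,  0.108 ]), array([ 0.0008, -0.0001, -0.0027]))
```

Call:
jog_arm(ticks={"jaw":[0.05,0.05,0.05,0.05,0.05],"dx":[-0.004,-0.004,-0.004,-0.004,-0.004],"dy":[-0.004,-0.004,-0.004,-0.004,-0.004],"dz":[0.03,0.06,0.075,0.075,0.075],"rx":[0,0,0,0,0],"ry":[0,0,0,0,0],"rz":[0,0,0,0,0]})

```text
t: 8.68
tcp_pos: [0.4374, -0.405, 0.0694]
orientation: [0.0, -0.235, 0.972, -0.001]
wrist_force: [0.1, -0.3, 0.6]
opening: 0.0501
grasp_force: 0.0
```

```bash
python3 -c "
from h import *
print(delta([.4373,-.4036,.034],27.37-180))"
```

```text
(array([-0.0005,  0.0014,  0.0354]), array([-0.0016,  0.0003, -0.0032]))
```

Call:
jog_arm(ticks={"jaw":[0.05,0.05,0.05,0.0,0.0,0.0,0.0,0.0],"dx":[-0.0005,-0.0005,-0.0005,-0.0005,-0.0005,-0.0005,-0.0005,-0.0005],"dy":[0.001,0.001,0.001,0.001,0.001,0.001,0.001,0.001],"dz":[0.02,0.0345,0.0345,0.0345,0.0345,0.0345,0.0345,0.0345],"rx":[0,0,0,0,0,0,0,0],"ry":[0,0,0,0,0,0,0,0],"rz":[-0.003,-0.003,-0.003,-0.003,-0.003,-0.003,-0.003,-0.003]}, grip_force=40)

```text
t: 9.68
tcp_pos: [0.4372, -0.4039, 0.0345]
orientation: [0.0, -0.236, 0.972, -0.001]
wrist_force: [-1.4, 0.6, 5.8]
opening: 0.0129
grasp_force: 42.6
```

Call:
jog_arm(ticks={"jaw":[0,0,0,0,0],"dx":[0,0,0,0,0],"dy":[0,0,0,0,0],"dz":[-0.02,-0.07,-0.12,-0.135,-0.135],"rx":[0,0,0,0,0],"ry":[0,0,0,0,0],"rz":[0,0,0,0,0]})

```text
t: 10.3
tcp_pos: [0.4371, -0.4038, 0.1692]
orientation: [0.0, -0.236, 0.972, -0.001]
wrist_force: [-0.2, -0.4, -1.1]
opening: 0.0127
grasp_force: 41.8
```

```bash
python3 - <<'E'
from h import *
c=bot.calibration('wrist'); p,r=pose(); im=bot.camera('wrist'); cv2.imwrite('pics/w4.png',im)
u,v=map(int,w2px(c,p)); print(u,v,p)
print(delta([.5144,.0648,.15],-171.1))
cv2.imwrite('pics/w4c.png',cv2.resize(im[v-60:v+40,u-65:u+65],None,fx=6,fy=6,interpolation=cv2.INTER_CUBIC))
E
```

```text
280 258 [ 0.437123   -0.40379415  0.16921697]
(array([-0.284 ,  0.3802,  0.0181]), array([ 9.000e-04, -3.000e-04,  3.219e-01]))
```

View pics/w4c.png

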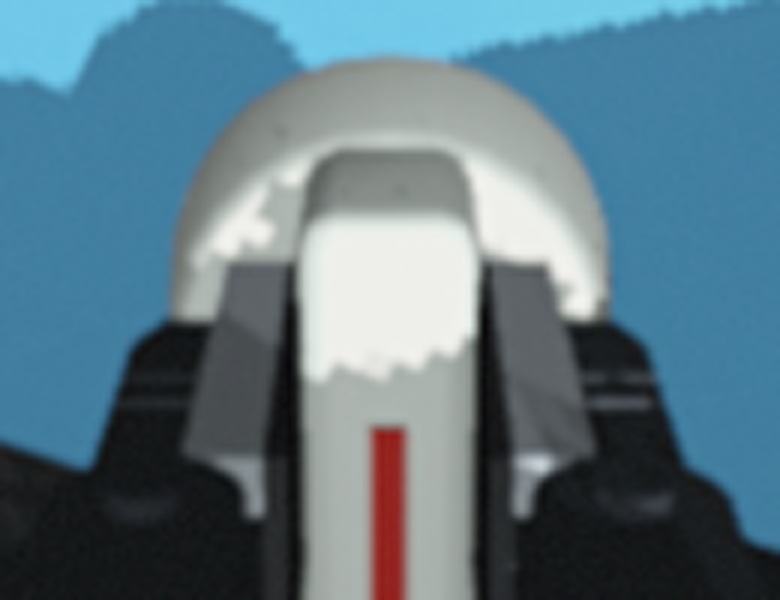

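The white knob sits in the hand just as the black one did: skirt 172–608, back edge at 57. Carry it to above the shaft.

Call:
jog_arm(ticks={"jaw":[0,0,0,0,0,0,0,0],"dx":[-0.036,-0.072,-0.108,-0.144,-0.18,-0.216,-0.252,-0.284],"dy":[0.048,0.096,0.144,0.192,0.24,0.288,0.336,0.38],"dz":[0,0,0,0,0,0,0,0],"rx":[0,0,0,0,0,0,0,0],"ry":[0,0,0,0,0,0,0,0],"rz":[0.04,0.08,0.12,0.16,0.2,0.24,0.28,0.322]}, grip_force=60)

```text
t: 11.35
tcp_pos: [0.5139, 0.0665, 0.1668]
orientation: [-0.002, -0.077, 0.997, 0.0]
wrist_force: [0.8, -1.2, 0.0]
opening: 0.0119
grasp_force: 64.6
```

Call:
jog_arm(ticks={"jaw":[0,0,0],"dx":[0,0,0],"dy":[0,0,0],"dz":[0.02,0.05,0.05],"rx":[0,0,0],"ry":[0,0,0],"rz":[0,0,0]})

```text
t: 11.72
tcp_pos: [0.5124, 0.0647, 0.1155]
orientation: [-0.003, -0.078, 0.997, 0.0]
wrist_force: [-1.3, -1.6, -0.9]
opening: 0.0119
grasp_force: 64.6
```

```bash
python3 -c "
from h import *
print(delta([.5145,.0647,.1015],-171.1))"
```

```text
(array([-0.0022, -0.0003,  0.014 ]), array([ 0.0014, -0.0068,  0.0003]))
```

Call:
jog_arm(ticks={"jaw":[0,0,0],"dx":[0,0,0],"dy":[0,0,0],"dz":[0.01,0.01,0.01],"rx":[0,0,0],"ry":[0,0,0],"rz":[0,0,0]})

```text
t: 12.1
tcp_pos: [0.515, 0.0642, 0.1093]
orientation: [0.0, -0.077, 0.997, -0.0]
wrist_force: [-0.4, -0.2, -0.4]
opening: 0.0123
grasp_force: 64.6
```

```bash
python3 -c "
from h import *
print(delta([.5145,.0647,.1015],-171.1))"
```

```text
(array([0.0004, 0.0006, 0.0078]), array([-0.0002,  0.0008, -0.0005]))
```

Call:
jog_arm(ticks={"jaw":[0,0,0,0],"dx":[0.0004,0.0004,0.0004,0.0004],"dy":[0.0004,0.0004,0.0004,0.0004],"dz":[0.006,0.011,0.015,0.015],"rx":[0,0,0,0],"ry":[0,0,0,0],"rz":[0,0,0,0]})

```text
t: 12.6
tcp_pos: [0.514, 0.0647, 0.0934]
orientation: [-0.0, -0.078, 0.997, 0.0]
wrist_force: [-0.2, 0.3, -0.4]
opening: 0.0124
grasp_force: 64.5
```

```bash
python3 -c "
from h import *
print(delta([.5145,.0647,.0835],-171.1), bot.get_state()['torque'])"
```

```text
(array([-0.0005, -0.0001,  0.0099]), array([ 0.0002, -0.0007, -0.0001])) [ 0.0232658   0.00829293 -0.00451023]
```

Call:
jog_arm(ticks={"jaw":[0,0,0,0,0],"dx":[0,0,0,0,0],"dy":[0,0,0,0,0],"dz":[0.004,0.008,0.0098,0.0098,0.0098],"rx":[0,0,0,0,0],"ry":[0,0,0,0,0],"rz":[0,0,0,0,0]})

```text
t: 13.22
tcp_pos: [0.5143, 0.0647, 0.084]
orientation: [0.0, -0.078, 0.997, 0.0]
wrist_force: [-0.1, 0.3, -0.3]
opening: 0.0125
grasp_force: 64.6
```

Call:
jog_arm(ticks={"jaw":[0,0,0],"dx":[0,0,0],"dy":[0,0,0],"dz":[0.001,0.001,0.001],"rx":[0,0,0],"ry":[0,0,0],"rz":[0,0,0]})

```text
t: 13.6
tcp_pos: [0.5143, 0.0647, 0.0832]
orientation: [0.0, -0.078, 0.997, -0.0]
wrist_force: [-0.8, 1.1, 3.4]
opening: 0.0124
grasp_force: 65.1
```

Home: contact at TCP z ≈ 0.0833, as expected. Now press.

Call:
jog_arm(ticks={"jaw":[0,0,0,0,0,0,0],"dx":[0,0,0,0,0,0,0],"dy":[0,0,0,0,0,0,0],"dz":[0,0,0.002,0.004,0.006,0.0065,0.0065],"rx":[0,0,0,0,0,0,0],"ry":[0,0,0,0,0,0,0],"rz":[0,0,0,0,0,0,0]})

```text
t: 14.48
tcp_pos: [0.5144, 0.0648, 0.0774]
orientation: [0.001, -0.078, 0.997, -0.0]
wrist_force: [-4.9, -0.6, 16.7]
opening: 0.0123
grasp_force: 66.7
```

Call:
jog_arm(ticks={"jaw":[0,0,0],"dx":[0,0,0],"dy":[0,0,0],"dz":[0.001,0.001,0.001],"rx":[0,0,0],"ry":[0,0,0],"rz":[0,0,0]})

```text
t: 14.85
tcp_pos: [0.5145, 0.0648, 0.0773]
orientation: [0.001, -0.078, 0.997, -0.0]
wrist_force: [-8.1, -0.2, 25.2]
opening: 0.0124
grasp_force: 68.1
```

```bash
python3 - <<'E'
from h import *
im=bot.camera('wrist'); t=bot.camera('top')
a=im[170:350,190:380]; b=t[225:335,320:455]
cv2.imwrite('pics/end.png',np.hstack([cv2.resize(a,(420,400)),cv2.resize(b,(380,400))]))
E
```

```text
(no output)
```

View pics/end.png

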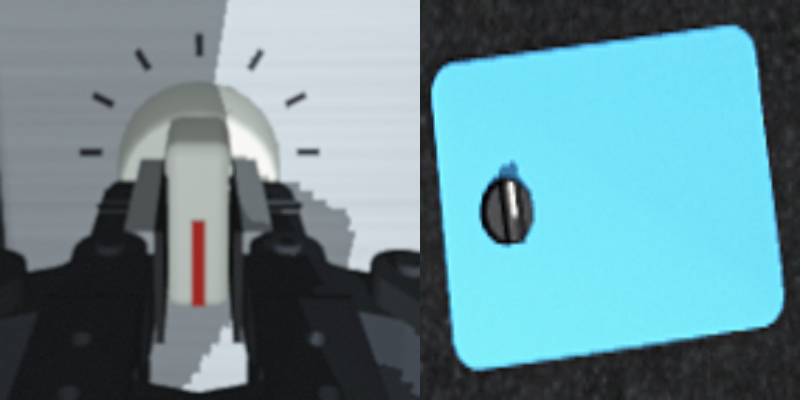

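The white knob is seated and centred in the tick ring, with its pointer away from the robot (crop (198,300)). The black knob stands upright on the board at crop (507,210).

```bash
python3 -c "
from workcell import bot
print(bot.close_job())"
```

```text
the job is handed in; nothing more can be done
None
```

I handed the job in at about 15 s: the black knob stands upright on the blue board, and the white knob is on the shaft and still held down at the stop (6 mm travel, about 25 N); no verdict was returned.

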